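Index a capsule carousel to its low tube and refill it

ROBOT

A 6-joint arm with a two-finger parallel gripper is mounted at the origin on a cart in front of the work surface, level with it; the furniture and walls round the work are solid. World frame = base frame: x ahead of the robot, y to its left, z up, the work surface at z = 0. Lengths are in mm, angles in rad, forces in N, time in s.
With the tool pointing down it reaches from about 275 to 750 mm from the base axis. Payload 10.2 kg.
Tool frame: the origin (TCP) lies at the very end of the fingers, on their centre line; the grasp point (between the pads) lies 19 mm behind it; x points along the fingers, y is the direction in which the jaws open and shut, and the axes are right-handed (so a half turn about x gives the same grasp; the last joint's range is limited). The gripper opens to 85 mm and grips with 20 to 120 N. Pads are 22 mm wide; open, the fingers measure 114 mm over their backs; the gripper's body (76 mm by 85 mm) begins 54 mm behind the grasp point. The pads swing forward as they close: fully open they stand 13 mm farther back than shut.
Start: joints at [-1.432, 0.313, 1.498, -0, 1.331, -0.223], TCP at [185.816, -491.023, 231.294] pointing down, gripper open.
Joint ranges: [-2.94, 2.94], [-0.97, 2.17], [0.19, 2.56], [-1.23, 4.37], [0.02, 3.11], [-2.88, 2.88]. Speed limits (rad/s): [2.39, 2.39, 3.01, 3.14, 3.14, 3.14].

INTERFACE

Orientations are given as a unit quaternion [w, x, y, z].
In Python, from rig import ctrl, viewer, order gives the robot as it stands. The module is installed in compiled form; this text tells all that it offers.
- The arm moves only by the tool carry_out, never from a script. Its argument "deltas" is a list of rows, each a list of 7 numbers: the gripper command: -1 is fully open, 1 is shut, values between are in proportion, then the shift along the tool's x, y, z in mm, then the turn, a rotation vector about the tool's x, y, z in degrees. A call has exactly 5 rows; each row is the pose to reach, as a shift and turn from the pose commanded when the call began, along the tool's axes at that moment; what a row does not reach only later rows make up. A row lasts 1/8 s, in which the tool goes at most 62.5 mm and 10.7 degrees, less where a joint would pass 70% of its speed; a pose out of reach is approached as far as the arm can. A call with a gripper value outside its range is refused whole. The fingers move at their own pace and stop on an object; "newtons" is the grip in N (left out, the last holds). Time passes only in rows, so rows that repeat a pose let the fingers close, or fill a call up. It gives the time, the measured TCP pose, the force and the opening at its end, in the units of the state.
- ctrl.sense(): the state, without advancing time (a new reading comes with each control period).
- viewer.capture(name): name is "side" or "top"; returns the picture (400x640x3 uint8, red, green, blue); there is no depth.
- viewer.calibration(name): a dict with "fx", "fy", "cx", "cy" (pixels), "xyz" and "attitude" of the camera in the world. Camera axes: x right, y down, z forward; pixel columns grow to the right and rows downward; lengths in mm; the calibration is good to about 2 mm. A picture is of the moment at which its call begins. calibration takes no time and is no camera call.
- order.finish_job(): hands the job in, once; it reports no verdict.
The state is a dict: "time_s": time; "joints": joint angles; "dq": joint speeds; "tau": joint torques, N m; "eef_pos": TCP position; "ee_rot": TCP orientation; "force": force on the tool from outside, world axes, zero at the start; "wrist_torque": the same for the moment, N m; "grip_width": opening from 0.0 (shut) to 1.0 (fully open).
Only numpy, scipy, OpenCV 4.12 (cv2) and the standard library are available. Lean on these libraries where they do the work, as an engineer would, in place of code of your own. Each camera call takes 0.05 s, during which the arm holds its last target. There are 200 camera calls.

TASK

The coffee-capsule carousel is parked with its loading port over the blank pad, and one of its five tubes has run low: it holds a single capsule, the others hold two. Draw the spring pin by its knob, turn the loading disc until its port stands over the low tube and let the pin drop fully home into the hole there, so that the disc is locked. Then feed the loose capsule narrow end first through the port so that it drops upright onto the one in the tube, and leave the things standing around where they are.

Things in the scene. Friction and masses are not known exactly. Their poses are not given: they have to be found in the camera images.
- foot: Black round foot of the carousel, fixed, 224 mm across, 14 mm high. Origin: centre of its underside, on the upright axis about which the disc turns. Its yaw says nothing of where the tubes are. On it five clear tubes (inside 47 mm wide, floor z 14 mm, rim z 91 mm) and a black blank pad stand on a circle of radius 54 mm, 60 degrees apart; a clear loading disc (z 92.5 to 96.5 mm) covers them.
- port (a point): Centre of the port's mouth, in the disc at radius 54 mm: an opening 49 mm wide with a flared steel collar (56 mm inside at the top, 60 mm outside), its top (this point) at z 106 mm. It turns with the disc, a whole turn either way; the disc drags (about 1.5 N at the knob), stays where it is left, and is held by the pin.
- index_pin (a joint): Height of the spring pin in m: 0 home, 0.009 when its flat end rides on the fixed ring (radius 87-111 mm, top z 91 mm), 0.016 fully drawn (up). The pin, 8 mm thick, drops into 10 mm round holes in the ring, one per tube, each exactly opposite its tube; the parking hole is a slot 29 mm long, so the parked disc does not show precisely where the holes are.
- pin_knob (a point): Centre of the pin's black upright knob, 25 mm wide, 25 mm high; z 133 mm when home. On the disc opposite the port, at radius 97 mm, and turns with it. A 17 mm wide barrel under it stands on a lug with its top at z 101.5 mm; free room all round. Spring and weight press the pin down with 3.6 N home, 5.5 N drawn; riding on the ring it drags with 2 to 4 N, more if pressed down.
- last_capsule: The single capsule in the low tube, seen through the clear tube and disc; shaped like the loose one, standing on the tube's floor. Origin: centre of its underside; z up. It has up to 3.5 mm of play in the tube to any side, so it shows the tube's angle only to about 0.06 rad (6 mm at the pin). The low tube is 60 or 120 degrees from the pad, on either side.
- new_capsule: The loose capsule, brass-coloured with a bright lid, 36 mm high, standing on its narrow end on the table left of the carousel: foot 26 mm wide, tapering out to 36 mm below a 40 mm wide, 2.7 mm thick rim and flat lid at the top; 20 g. Origin: centre of the narrow end's underside; z up towards the lid. Dropped in, it stands with its origin 36 mm above that of the one below.
- glass: Bystander: clear drinking glass, 76 mm wide, 86 mm high. Origin: centre of its underside.
- teaspoon: Bystander: steel teaspoon, 130 mm long, lying flat. Origin: its middle.
- mug: Bystander: white mug with thin rings round it, 94 mm high. Origin: centre of its underside.
- apple: Bystander: apple, 80 mm. Origin: underside.
- honey_jar: Bystander: glass jar with a dark screw lid, 65 mm wide, 86 mm high. Origin: centre of its underside.
- spice_jar: Bystander: spice jar with a black cap, 41 mm wide, 105 mm high. Origin: centre of its underside.
There are look-alikes about, which are no part of the job. Leave any pink look-alike of the new_capsule alone.

How it is judged (in metres and radians):
On the way, in this order (a step that is already met when the one before it is completed fails the run):
1. the pin is drawn clear of its hole (value of joint index_pin above 0.0095 m), for 0.1 s.
2. the disc is locked with its port over the low tube: the pin is home in the hole there, while the loose capsule is not yet in (horizontal distance between port and last_capsule below 0.0055 m and value of joint index_pin below 0.002 m and horizontal distance between new_capsule and last_capsule above 0.06 m), for 0.3 s.
At the end, for the whole second after the job is handed in: The pin is home in a hole (below 2 mm) with the port over the low tube (within 5.5 mm of the capsule there); the loose capsule rests on the one in that tube, lid up (tilt below 0.15 rad), within 9 mm sideways, its underside 46 to 55 mm above the table (horizontal distance between port and last_capsule below 0.0055 m and value of joint index_pin below 0.002 m and horizontal distance between new_capsule and last_capsule below 0.009 m and height (world z) of new_capsule between 0.046 and 0.055 m and angle between new_capsule's own z axis and vertical below 0.15 rad and linear speed of new_capsule below 0.02 m/s); the robot touches nothing.
It fails at once if a bystander is pushed more than 3 cm from its place or knocked over (distance of any of glass, teaspoon, mug, apple, honey_jar, spice_jar from where it was at the start of the episode above 0.03 m).
It also fails if it takes over 61 s, if anything falls off the work surface, if the arm or the gripper's body presses on something with over 40 N, if the wrist force passes 120 N, or if a joint passes its speed limit or range.

## Working session

There is one attempt and no reset: what is moved stays moved. The work goes in short steps, Python scripts to look and compute and a tool call to move; the robot and the scene stay as the last step left them, time stands still between calls to the robot, and variables do not carry over. Pictures are saved under pics/ and viewed, about 8 in all and at most 12, crops included, and the job is handed in when it is done.

Besides the shell and the picture viewer there is one more tool, called after "Emit:" as name(argument=value, ...), one argument or row to a line, values as JSON. carry_out: Moves the arm, as the interface text tells. Its arguments: {"type":"object","properties":{"deltas":{"type":"array"},"newtons":{"type":"number"}},"required":["deltas"]}

```bash
mkdir -p pics; python3 - <<'E'
from rig import ctrl,viewer
import cv2
for n in("side","top"):
    im=viewer.capture(n); cv2.imwrite(f"pics/{n}0.png",im[:,:,::-1]); print(n,viewer.calibration(n))
print(ctrl.sense())
E
```

```text
side {'fx': 474.3482474829431, 'fy': 474.3482474829431, 'cx': 318.8922532002092, 'cy': 206.6108399276387, 'xyz': array([ 297.38080825, 1226.58334765,  768.19998572]), 'attitude': array([ 0.06196616, -0.10918283,  0.86415268, -0.48731863])}
top {'fx': 459.50314430563077, 'fy': 459.50314430563077, 'cx': 318.3787700619215, 'cy': 202.19169682996298, 'xyz': array([ 294.20435457,  -10.07512078, 1482.86815896]), 'attitude': array([-0.09074836,  0.86270345, -0.49476288,  0.05212668])}
{'time_s': 0.1, 'joints': array([-1.43241488e+00,  3.13403785e-01,  1.49838602e+00, -3.76404865e-06,
        1.33098286e+00, -2.23401292e-01]), 'dq': array([ 0.00036369, -0.00135623, -0.0026068 , -0.00064107, -0.00092258,
        0.00011268]), 'tau': array([ 2.35648979e-03, -4.12898147e+01, -2.60139960e+01, -2.15723203e-04,
        3.05178699e-03,  9.92694993e-06]), 'eef_pos': array([ 185.77348216, -490.78162549,  230.77793777]), 'ee_rot': array([ 0.1267965 ,  0.69558569,  0.12763025, -0.69555281]), 'force': array([ 1.13423555,  0.64961465, -0.1742373 ]), 'wrist_torque': array([-0.04382445, -0.00187871,  0.00549368]), 'grip_width': 0.9969672942043781}
```

View pics/top0.png

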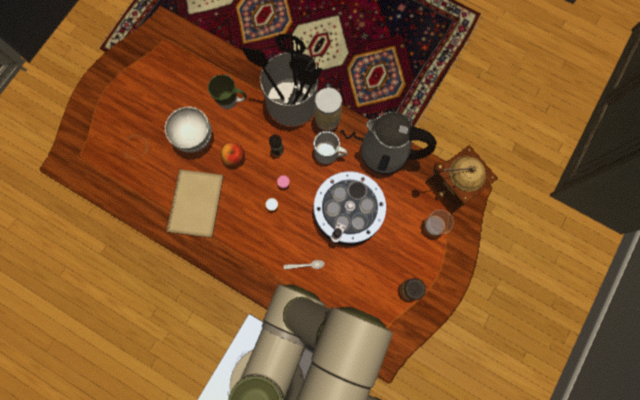

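View pics/side0.png

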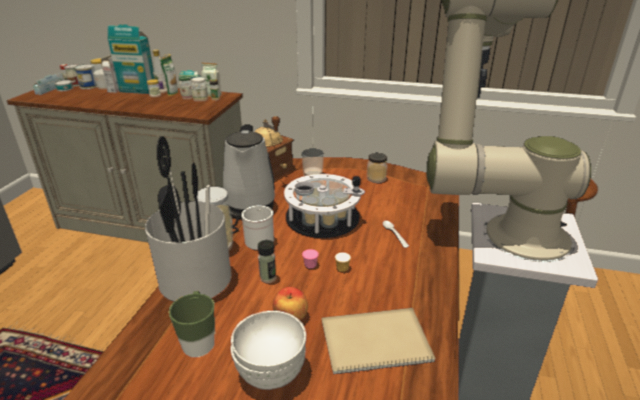

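The top view shows the carousel at (350,208), knob at about (337,232), new capsule at (272,204) and the pink look-alike at (283,182). The side view shows the carousel at (322,205) and the capsule at (343,262). I'll zoom in on both.

```bash
cat > h.py <<'E'
import numpy as np,cv2
from rig import ctrl,viewer
from scipy.spatial.transform import Rotation as R
C={n:viewer.calibration(n) for n in("side","top")}
def rot(q): return R.from_quat([q[1],q[2],q[3],q[0]]).as_matrix()
def ray(n,u,v):
    c=C[n]; return c["xyz"],rot(c["attitude"])@np.array([(u-c["cx"])/c["fx"],(v-c["cy"])/c["fy"],1])
def onz(n,u,v,z):
    o,d=ray(n,u,v); return o+d*(z-o[2])/d[2]
def pix(n,p):
    c=C[n]; q=rot(c["attitude"]).T@(np.array(p,float)-c["xyz"]); return np.array([c["fx"]*q[0]/q[2]+c["cx"],c["fy"]*q[1]/q[2]+c["cy"]])
def tri(a,b):
    (o,d),(p,e)=ray("top",*a),ray("side",*b)
    s,t=np.linalg.lstsq(np.c_[d,-e],p-o,rcond=None)[0]; return (o+s*d+p+t*e)/2,np.linalg.norm(o+s*d-p-t*e)
def crop(im,x,y,w,h,s,f):
    cv2.imwrite(f,cv2.resize(im[y:y+h,x:x+w,::-1],None,fx=s,fy=s,interpolation=cv2.INTER_CUBIC))
def rect(im,n,z,c,half,s,f):
    # resample the plane z about c (mm), s px per mm, x up, y left
    g=np.float32([[pix(n,[c[0]+dx,c[1]+dy,z]) for dx,dy in((half,half),(half,-half),(-half,-half),(-half,half))]])[0]
    N=int(2*half*s); M=cv2.getPerspectiveTransform(g,np.float32([[0,0],[N,0],[N,N],[0,N]]))
    o=cv2.warpPerspective(im,M,(N,N),flags=cv2.INTER_CUBIC)
    if f: cv2.imwrite(f,o[:,:,::-1])
    return o
E
python3 - <<'E'
from h import *
t=cv2.imread("pics/top0.png")[:,:,::-1]; s=cv2.imread("pics/side0.png")[:,:,::-1]
a=cv2.resize(t[165:250,255:395],None,fx=5.6,fy=5.6,interpolation=cv2.INTER_CUBIC)[:,:784]
cv2.imwrite("pics/t1.png",a[:,:,::-1])
crop(s,270,165,130,115,5.2,"pics/s1.png")
print(onz("top",350,208,94),onz("top",337,232,145),onz("top",272,204,36))
print(onz("side",343,257,36))
E
```

```text
[582.84611542  45.66037599  94.        ] [490.43048389  41.1629654  145.        ] [479.61498709 270.99977083  36.        ]
[478.72609479 277.93859786  36.        ]
```

View pics/t1.png

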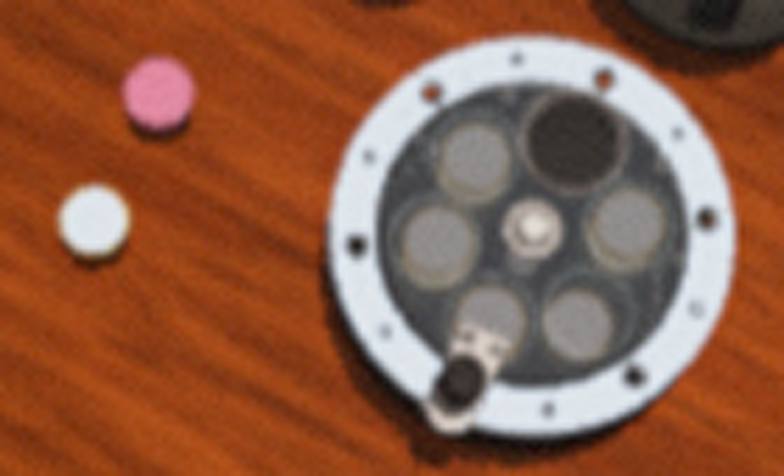

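View pics/s1.png

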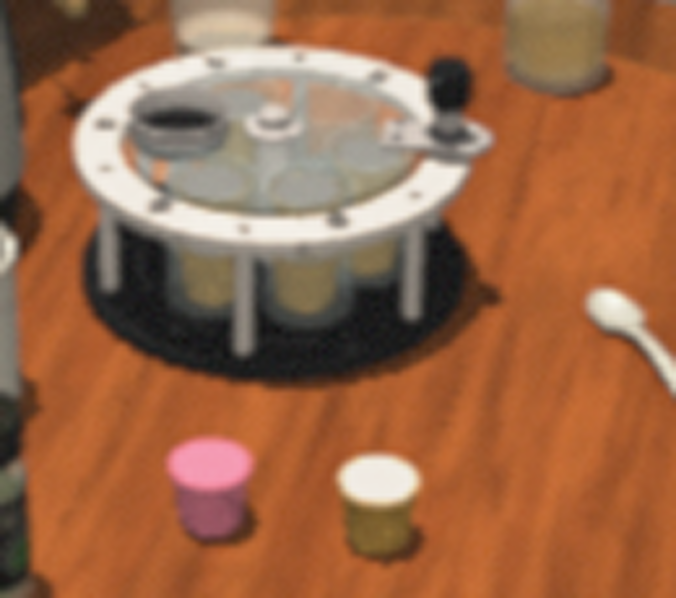

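The crops show five round holes on the ring: top crop (432,92), (604,78), (707,219), (634,376), (357,244). The port is at (573,140) and the knob at (460,380). The lower-right tube at (578,326) looks low, because its lid is shifted and table colour shows through in the side view. Next I'll measure the holes and lids.

```bash
python3 - <<'E'
from h import *
from scipy.optimize import least_squares
import itertools
ims={n:cv2.imread(f"pics/{n}0.png")[:,:,::-1] for n in("top","side")}
seed={"top":[(255+x/5.6,165+y/5.6) for x,y in((432,92),(604,78),(707,219),(634,376),(357,244))],
"side":[(270+x/5.2,165+y/5.2) for x,y in((105,124),(161,205),(338,219),(378,76),(216,63))]}
cen={}
for n in seed:
    P=[]
    g=255-cv2.cvtColor(ims[n],cv2.COLOR_RGB2GRAY).astype(float)
    for u,v in seed[n]:
        x0,y0=int(round(u))-3,int(round(v))-3
        w=g[y0:y0+7,x0:x0+7]; yy,xx=np.mgrid[y0:y0+7,x0:x0+7]
        w=np.clip(w-np.median(w)-15,0,None); w=w*(((xx-u)**2+(yy-v)**2)<9)
        P.append(onz(n,(w*xx).sum()/w.sum(),(w*yy).sum()/w.sum(),91)[:2])
    P=np.array(P)
    f=lambda p:np.r_[[min(np.linalg.norm(q-p[:2]-97*np.array([np.cos(p[2]+k*np.pi/3),np.sin(p[2]+k*np.pi/3)])) for k in range(6)) for q in P]]
    def f2(p):
        r=[]
        for q in P:
            e=q-p[:2]; a=np.arctan2(e[1],e[0])-p[2]; k=round(a/(np.pi/3)); b=p[2]+k*np.pi/3
            r+=list(e-97*np.array([np.cos(b),np.sin(b)]))
        return r
    c0=cv2.minEnclosingCircle(P.astype(np.float32))[0]
    best=min((least_squares(f2,[*c0,a]) for a in(0,.35,.7)),key=lambda s:s.cost)
    print(n,best.x,np.round(best.fun,1)); cen[n]=best.x
    c=best.x[:2]; print("angles",np.round([np.degrees(np.arctan2(*(q-c)[::-1])) for q in P],1))
    rect(ims[n],n,91,c,125,2.2,f"pics/r_{n}.png")
# predicted lid centres in top crop
p=cen["top"]
for k in range(6):
    b=p[2]+k*np.pi/3; q=p[:2]+54*np.array([np.cos(b),np.sin(b)])
    print(round(np.degrees(b),1),[ (z,np.round((pix("top",[*q,z])-[255,165])*5.6),np.round((pix("side",[*q,z])-[270,165])*5.2)) for z in(86,50)])
for kn in [(255+460/5.6,165+376/5.6)]: print("knob",onz("top",*kn,140),tri(kn,(270+449/5.2,165+82/5.2)))
print("port",onz("top",255+573/5.6,165+138/5.6,106),onz("side",270+180/5.2,165+115/5.2,106))
print("cap",onz("top",255+94/5.6,165+220/5.6,36),onz("side",270+378/5.2,165+480/5.2,36))
E
```

```text
top [5.87621110e+02 4.99110143e+01 8.47896132e-02] [-0.5 -1.5 -0.4  0.3  0.2  0.5  0.2  0.5  0.6  0.2]
angles [  64.8    5.   -54.8 -115.2  124.5]
side [5.89255033e+02 5.44667341e+01 8.46191414e-02] [-0.7  0.5 -0.6 -5.2  2.8 -4.9  0.2  3.7 -1.7  5.9]
angles [   5.2   63.8  125.2 -116.   -53.9]
4.9 [(86, array([569., 147.]), array([182., 132.])), (50, array([564., 161.]), array([183., 187.]))]
64.9 [(86, array([473., 154.]), array([214., 177.])), (50, array([470., 169.]), array([215., 233.]))]
124.9 [(86, array([431., 240.]), array([312., 185.])), (50, array([430., 253.]), array([311., 241.]))]
184.9 [(86, array([488., 319.]), array([372., 148.])), (50, array([484., 330.]), array([370., 203.]))]
244.9 [(86, array([585., 312.]), array([335., 104.])), (50, array([580., 323.]), array([334., 158.]))]
304.9 [(86, array([626., 225.]), array([243.,  97.])), (50, array([619., 238.]), array([243., 151.]))]
knob [491.00817962  40.77976947 140.        ] (array([492.35581417,  41.12672213, 130.85580038]), np.float64(0.014908235505885154))
port [641.94730385  54.11987599 106.        ] [637.88552248  70.46713493 106.        ]
cap [478.46671012 271.10354924  36.        ] [479.21628417 279.38808405  36.        ]
```

The low tube is at world angle 245° (lid low at (578,326), table showing through in the side view). Its hole is at 65°, so the disc has to turn −120°. I'll write a planner that turns world waypoints into rows and check the yaw, wrist and obstacle layout.

```bash
cat > pl.py <<'E'
# plan rows: wp = [(grip,x,y,z,yaw_deg of tool y)]*5 ; commanded pose kept in cmd.json
from h import *
import json
def dn(yaw):
    c,s=np.cos(np.radians(yaw)),np.sin(np.radians(yaw)); return np.array([[0,c,s],[0,s,-c],[-1,0,0]])
def load(): return json.load(open("cmd.json"))
def plan(wps,save=True):
    """any number of rows (multiple of 5)"""
    c=load()
    for i in range(0,len(wps),5):
        rows=[]
        R0=dn(c[3])
        last=c
        for g,*p in wps[i:i+5]:
            d=R0.T@(np.array(p[:3])-c[:3]); a=(p[3]-c[3]+180)%360-180
            rows.append([g]+[round(float(v),1)+0 for v in d]+[round(-a,1),0,0]); 
        e=rows[-1]; c=[*(np.array(c[:3])+R0@np.array(e[1:4])),c[3]-e[4]]
        print(json.dumps(rows))
    if save: json.dump([float(v) for v in c],open("cmd.json","w"))
    print("cmd",np.round(c,1))
def line(g,p,n):
    c=np.array(load()); p=np.array(p,float); p[3]=c[3]+(p[3]-c[3]+180)%360-180
    return [(g,*(c+(p-c)*k/n)) for k in range(1,n+1)]
def st():
    s=ctrl.sense(); M=rot(s["ee_rot"]); print("t",round(s["time_s"],2),"p",np.round(s["eef_pos"],1),"yaw",round(np.degrees(np.arctan2(M[1,1],M[0,1])),1),"ax",np.round(M[:,0],3),"F",np.round(s["force"],1),"w",round(85*s["grip_width"],1),"q",np.round(s["joints"],2))
E
python3 - <<'E'
from pl import *
st()
s=ctrl.sense();M=rot(s["ee_rot"]);json.dump([185.8,-491.0,231.3,float(np.degrees(np.arctan2(M[1,1],M[0,1])))],open("cmd.json","w"))
for u,v in((385,172),(365,165),(410,165),(405,118),(375,118),(328,128),(326,163)): print((u,v),np.round(onz("top",u,v,0)[:2]),np.round(onz("top",u,v,200)[:2]))
E
```

```text
t 0.1 p [ 185.8 -490.8  230.8] yaw -69.3 ax [-0.     0.001 -1.   ] F [ 1.1  0.6 -0.2] w 84.7 q [-1.43  0.31  1.5  -0.    1.33 -0.22]
(385, 172) [768.   9.] [704.   6.]
(365, 165) [756.  78.] [694.  67.]
(410, 165) [832. -52.] [760. -46.]
(405, 118) [972.  42.] [881.  35.]
(375, 118) [920. 131.] [836. 112.]
(328, 128) [807. 252.] [738. 216.]
(326, 163) [696. 195.] [642. 167.]
```

```bash
python3 -c "
from pl import *
plan(line(-0.4,[491,41,170,95.4],20))"
```

```text
[[-0.4, 3.1, -19.5, -23.7, -8.2, 0, 0], [-0.4, 6.1, -39.0, -47.4, -16.5, 0, 0], [-0.4, 9.2, -58.4, -71.1, -24.7, 0, 0], [-0.4, 12.3, -77.9, -94.7, -32.9, 0, 0], [-0.4, 15.3, -97.4, -118.4, -41.2, 0, 0]]
[[-0.4, 3.1, 1.0, -30.7, -8.2, 0, 0], [-0.4, 6.2, 1.9, -61.3, -16.4, 0, 0], [-0.4, 9.2, 2.9, -92.0, -24.7, 0, 0], [-0.4, 12.3, 3.8, -122.6, -32.9, 0, 0], [-0.4, 15.3, 4.8, -153.3, -41.1, 0, 0]]
[[-0.4, 3.1, 20.8, -22.5, -8.3, 0, 0], [-0.4, 6.2, 41.7, -44.9, -16.5, 0, 0], [-0.4, 9.2, 62.6, -67.4, -24.7, 0, 0], [-0.4, 12.3, 83.4, -89.9, -33.0, 0, 0], [-0.4, 15.4, 104.3, -112.4, -41.2, 0, 0]]
[[-0.4, 3.0, 30.5, -3.2, -8.2, 0, 0], [-0.4, 6.1, 61.0, -6.3, -16.5, 0, 0], [-0.4, 9.2, 91.5, -9.5, -24.7, 0, 0], [-0.4, 12.2, 122.0, -12.7, -32.9, 0, 0], [-0.4, 15.3, 152.5, -15.8, -41.2, 0, 0]]
cmd [491.   41.  170.   95.4]
```

Emit:
carry_out(
  deltas=[
    [-0.4,3.1,-19.5,-23.7,-8.2,0,0],
    [-0.4,6.1,-39.0,-47.4,-16.5,0,0],
    [-0.4,9.2,-58.4,-71.1,-24.7,0,0],
    [-0.4,12.3,-77.9,-94.7,-32.9,0,0],
    [-0.4,15.3,-97.4,-118.4,-41.2,0,0],
  ],
  newtons=30,
)

```text
time_s: 0.72
eef_pos: [262.4, -357.0, 215.7]
ee_rot: [0.365, 0.606, 0.365, -0.605]
force: [-0.2, -0.4, -0.1]
grip_width: 0.702
```

Emit:
carry_out(
  deltas=[
    [-0.4,3.1,1.0,-30.7,-8.2,0,0],
    [-0.4,6.2,1.9,-61.3,-16.4,0,0],
    [-0.4,9.2,2.9,-92.0,-24.7,0,0],
    [-0.4,12.3,3.8,-122.6,-32.9,0,0],
    [-0.4,15.3,4.8,-153.3,-41.1,0,0],
  ],
)

```text
time_s: 1.35
eef_pos: [338.7, -224.0, 200.4]
ee_rot: [0.554, 0.439, 0.555, -0.439]
force: [0.6, 0.5, -0.6]
grip_width: 0.7
```

Emit:
carry_out(
  deltas=[
    [-0.4,3.1,20.8,-22.5,-8.3,0,0],
    [-0.4,6.2,41.7,-44.9,-16.5,0,0],
    [-0.4,9.2,62.6,-67.4,-24.7,0,0],
    [-0.4,12.3,83.4,-89.9,-33.0,0,0],
    [-0.4,15.4,104.3,-112.4,-41.2,0,0],
  ],
)

```text
time_s: 1.98
eef_pos: [415.0, -91.0, 185.0]
ee_rot: [0.673, 0.216, 0.674, -0.216]
force: [0.4, -0.3, 0.7]
grip_width: 0.702
```

Emit:
carry_out(
  deltas=[
    [-0.4,3.0,30.5,-3.2,-8.2,0,0],
    [-0.4,6.1,61.0,-6.3,-16.5,0,0],
    [-0.4,9.2,91.5,-9.5,-24.7,0,0],
    [-0.4,12.2,122.0,-12.7,-32.9,0,0],
    [-0.4,15.3,152.5,-15.8,-41.2,0,0],
  ],
)

```text
time_s: 2.6
eef_pos: [491.3, 42.0, 169.6]
ee_rot: [0.706, -0.035, 0.706, 0.035]
force: [0.9, -0.4, -0.7]
grip_width: 0.7
```

```bash
python3 - <<'E'
from pl import *
st()
im=viewer.capture("side"); t=viewer.capture("top")
a=cv2.resize(im[120:240,280:400],(480,480),interpolation=cv2.INTER_CUBIC)[:,:390]
b=cv2.resize(t[165:265,290:390],(400,400),interpolation=cv2.INTER_CUBIC)
o=np.zeros((480,800,3),np.uint8);o[:,:390]=a;o[:400,395:795]=b;cv2.imwrite("pics/k1.png",o[:,:,::-1])
print(pix("side",[491,41,170]),pix("side",[491,41,133]),pix("top",[491,41,170]))
plan(line(-0.4,[491,41,116,95.4],5))
E
```

```text
t 2.6 p [491.3  42.  169.6] yaw 95.7 ax [-0.001  0.    -1.   ] F [ 0.9 -0.4 -0.7] w 59.5 q [-0.15  0.3   1.68 -0.    1.16 -1.82]
[357.39168562 168.49550689] [356.8556372  180.14022624] [337.49225507 230.60449204]
[[-0.4, 10.8, 0.0, 0.0, 0.0, 0, 0], [-0.4, 21.6, 0.0, 0.0, 0.0, 0, 0], [-0.4, 32.4, 0.0, 0.0, 0.0, 0, 0], [-0.4, 43.2, 0.0, 0.0, 0.0, 0, 0], [-0.4, 54.0, 0.0, 0.0, 0.0, 0, 0]]
cmd [491.   41.  116.   95.4]
```

View pics/k1.png

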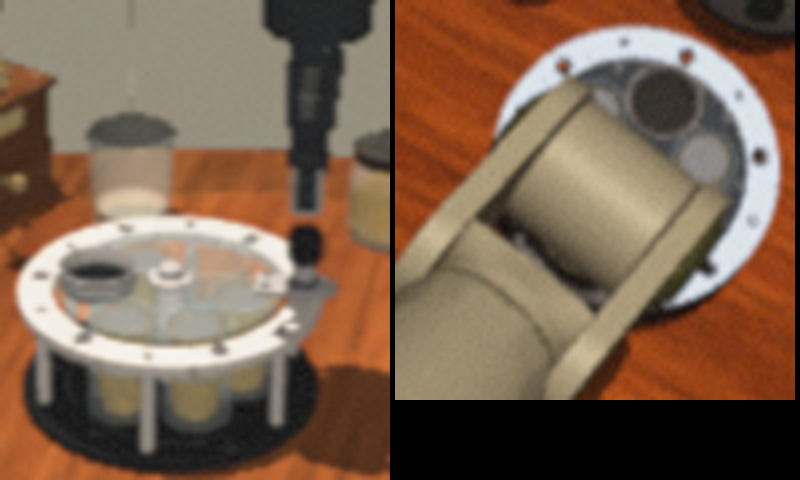

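The fingers stand right over the knob (side crop columns match at about 307) and the low tube shows orange at (220,255). Descending, gripping and drawing.

Emit:
carry_out(
  deltas=[
    [-0.4,11,0,0,0,0,0],
    [-0.4,22,0,0,0,0,0],
    [-0.4,32,0,0,0,0,0],
    [-0.4,43,0,0,0,0,0],
    [-0.4,54,0,0,0,0,0],
  ],
)

```text
time_s: 3.32
eef_pos: [491.0, 40.8, 115.2]
ee_rot: [0.706, -0.033, 0.706, 0.033]
force: [0.0, 0.9, -0.5]
grip_width: 0.703
```

Emit:
carry_out(
  deltas=[
    [1,0,0,0,0,0,0],
    [1,0,0,0,0,0,0],
    [1,0,0,0,0,0,0],
    [1,0,0,0,0,0,0],
    [1,0,0,0,0,0,0],
  ],
  newtons=40,
)

```text
time_s: 3.95
eef_pos: [491.2, 40.9, 116.3]
ee_rot: [0.707, -0.034, 0.706, 0.033]
force: [-2.1, -0.2, 2.9]
grip_width: 0.28
```

```bash
python3 -c "
from pl import *
st()"
```

```text
t 3.95 p [491.2  40.9 116.3] yaw 95.4 ax [ 0.001 -0.    -1.   ] F [-2.1 -0.2  2.9] w 23.8 q [-0.16  0.37  1.74 -0.    1.03 -1.82]
```

Emit:
carry_out(
  deltas=[
    [1,-3,0,0,0,0,0],
    [1,-6,0,0,0,0,0],
    [1,-9,0,0,0,0,0],
    [1,-12,0,0,0,0,0],
    [1,-13,0,0,0,0,0],
  ],
)

```text
time_s: 4.58
eef_pos: [491.1, 41.0, 129.1]
ee_rot: [0.706, -0.034, 0.706, 0.033]
force: [3.8, 0.2, -4.7]
grip_width: 0.28
```

```bash
python3 - <<'E'
from pl import *
st()
c=load(); c[2]=129.; json.dump(c,open("cmd.json","w"))
im=viewer.capture("side"); print(im.shape); crop(im,280,120,120,100,5,"pics/k2.png")
# arc to 64.9 deg about the centre; start angle from cmd
C0=np.array([587.6,49.9]); r=np.hypot(*(np.array(c[:2])-C0)); a0=np.degrees(np.arctan2(*(np.array(c[:2])-C0)[::-1]))%360
print(r,a0)
n=15; d=64.9-a0
w=[]
for k in range(1,n+1):
    a=a0+d*k/n; w.append((1,*(C0+r*np.array([np.cos(np.radians(a)),np.sin(np.radians(a))])),129.,c[3]+d*k/n))
plan(w)
E
```

```text
t 4.58 p [491.1  41.  129.1] yaw 95.4 ax [ 0. -0. -1.] F [ 3.8  0.2 -4.7] w 23.8 q [-0.15  0.35  1.73  0.    1.06 -1.82]
(400, 640, 3)
96.97386514903793 185.26770600843784
[[1, 0.0, 13.5, 1.0, 8.0, 0, 0], [1, 0.0, 26.8, 3.9, 16.0, 0, 0], [1, 0.0, 39.5, 8.5, 24.1, 0, 0], [1, 0.0, 51.5, 15.0, 32.1, 0, 0], [1, 0.0, 62.4, 23.0, 40.1, 0, 0]]
[[1, 0.0, 13.6, 1.0, 8.0, 0, 0], [1, 0.0, 26.8, 3.8, 16.1, 0, 0], [1, 0.0, 39.5, 8.5, 24.1, 0, 0], [1, 0.0, 51.5, 15.0, 32.1, 0, 0], [1, 0.0, 62.4, 23.0, 40.1, 0, 0]]
[[1, 0.0, 13.6, 1.0, 8.1, 0, 0], [1, 0.0, 26.8, 3.9, 16.1, 0, 0], [1, 0.0, 39.6, 8.6, 24.1, 0, 0], [1, 0.0, 51.5, 15.0, 32.1, 0, 0], [1, 0.0, 62.4, 23.0, 40.2, 0, 0]]
cmd [628.7 137.7 129.  -25. ]
```

View pics/k2.png

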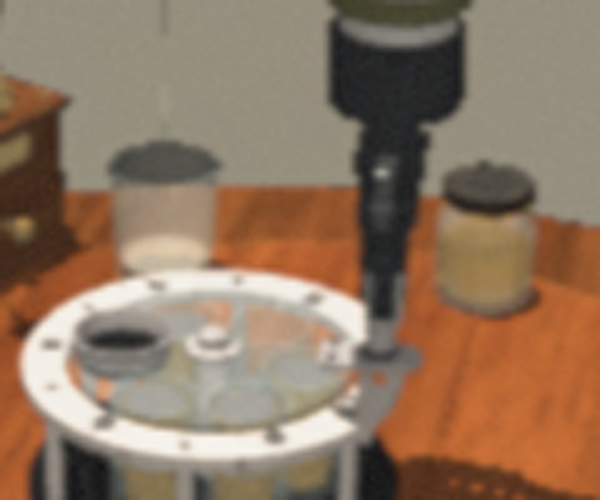

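The force of −4.7 N in z matches the drawn spring load, and the knob is held above its barrel at (380,335). Turning the disc now.

Emit:
carry_out(
  deltas=[
    [1,0,13.5,1,8,0,0],
    [1,0,26.8,3.9,16,0,0],
    [1,0,39.5,8.5,24.1,0,0],
    [1,0,51.5,15,32.1,0,0],
    [1,0,62.4,23,40.1,0,0],
  ],
)

```text
time_s: 5.25
eef_pos: [506.9, 106.1, 128.4]
ee_rot: [0.673, 0.212, 0.676, -0.212]
force: [-1.0, 0.4, -5.4]
grip_width: 0.279
```

Emit:
carry_out(
  deltas=[
    [1,0,13.6,1,8,0,0],
    [1,0,26.8,3.8,16.1,0,0],
    [1,0,39.5,8.5,24.1,0,0],
    [1,0,51.5,15,32.1,0,0],
    [1,0,62.4,23,40.1,0,0],
  ],
)

```text
time_s: 5.88
eef_pos: [561.1, 145.9, 128.2]
ee_rot: [0.559, 0.43, 0.563, -0.43]
force: [-2.7, 11.3, -5.4]
grip_width: 0.276
```

Emit:
carry_out(
  deltas=[
    [1,0,13.6,1,8.1,0,0],
    [1,0,26.8,3.9,16.1,0,0],
    [1,0,39.6,8.6,24.1,0,0],
    [1,0,51.5,15,32.1,0,0],
    [1,0,62.4,23,40.2,0,0],
  ],
)

```text
time_s: 6.5
eef_pos: [629.1, 141.4, 128.8]
ee_rot: [0.378, 0.598, 0.381, -0.595]
force: [6.4, 16.8, -5.8]
grip_width: 0.281
```

```bash
python3 - <<'E'
from pl import *
st()
im=viewer.capture("side"); t=viewer.capture("top")
o=np.zeros((480,800,3),np.uint8)
o[:,:395]=cv2.resize(im[130:250,270:390],(480,480),interpolation=cv2.INTER_CUBIC)[:,:395]
o[:400,400:]=cv2.resize(t[160:260,300:400],(400,400),interpolation=cv2.INTER_CUBIC)
cv2.imwrite("pics/k3.png",o[:,:,::-1])
E
```

```text
t 6.5 p [629.1 141.4 128.8] yaw -25.1 ax [ 0.001  0.006 -1.   ] F [ 6.4 16.8 -5.8] w 23.9 q [0.04 0.66 1.23 0.01 1.24 0.47]
```

View pics/k3.png

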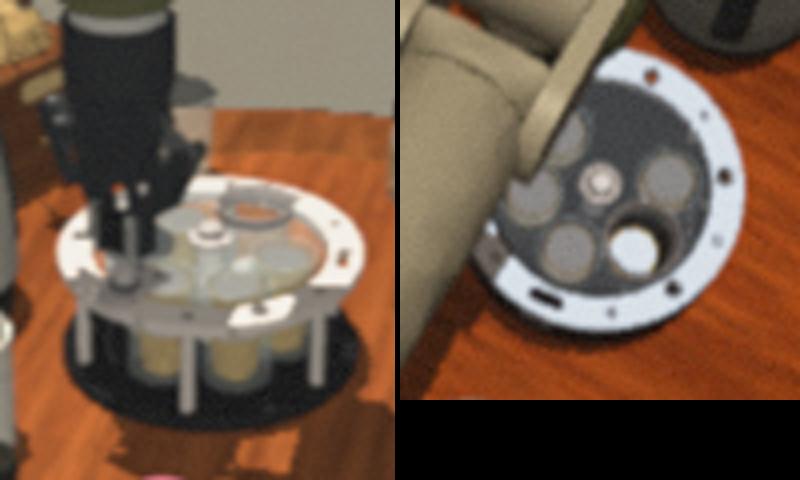

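The port stands over a tube with a low bright lid (top crop (635,250)). Radial force of 17 N shows the axis lies about 4 mm further in +y, at about (587.9, 53.8), as the side view had suggested. I'll relieve that force, lower, then open slightly so the knob is caged but free to drop.

```bash
python3 -c "
from pl import *
plan([(1,628.8,139.5,129,-25),(1,629.1,141.6,129,-25),(1,629.1,141.6,127,-25),(1,629.1,141.6,125,-25),(1,629.1,141.6,125,-25)])"
```

```text
[[1, 0.0, -0.7, -1.7, 0.0, 0, 0], [1, 0.0, -1.3, -3.7, 0.0, 0, 0], [1, 2.0, -1.3, -3.7, 0.0, 0, 0], [1, 4.0, -1.3, -3.7, 0.0, 0, 0], [1, 4.0, -1.3, -3.7, 0.0, 0, 0]]
cmd [629.1 141.6 125.  -25. ]
```

Emit:
carry_out(
  deltas=[
    [1,0.0,-0.7,-1.7,0.0,0,0],
    [1,0.0,-1.3,-3.7,0.0,0,0],
    [1,2.0,-1.3,-3.7,0.0,0,0],
    [1,4.0,-1.3,-3.7,0.0,0,0],
    [1,4.0,-1.3,-3.7,0.0,0,0],
  ],
)

```text
time_s: 7.22
eef_pos: [629.1, 141.9, 125.2]
ee_rot: [0.38, 0.596, 0.38, -0.596]
force: [2.7, 3.8, -1.5]
grip_width: 0.278
```

```bash
python3 -c "
from pl import *
st()"
```

```text
t 7.22 p [629.1 141.9 125.2] yaw -25.0 ax [ 0.     0.001 -1.   ] F [ 2.7  3.8 -1.5] w 23.6 q [0.04 0.67 1.24 0.   1.24 0.48]
```

Emit:
carry_out(
  deltas=[
    [0.3,0,0,0,0,0,0],
    [0.3,0,0,0,0,0,0],
    [0.3,0,0,0,0,0,0],
    [0.3,0,0,0,0,0,0],
    [0.3,0,0,0,0,0,0],
  ],
)

```text
time_s: 7.85
eef_pos: [629.1, 141.6, 125.0]
ee_rot: [-0.38, -0.596, -0.38, 0.596]
force: [-0.2, -0.1, 0.5]
grip_width: 0.351
```

```bash
python3 - <<'E'
from pl import *
st()
im=viewer.capture("side"); crop(im,275,140,100,90,6,"pics/k4.png")
for z in (120.5,129.5,145.5,154.5): print(z,(pix("side",[629.1,141.6,z])-[275,140])*6)
E
```

```text
t 7.85 p [629.1 141.6 125. ] yaw -25.0 ax [ 0. -0. -1.] F [-0.2 -0.1  0.5] w 29.9 q [ 0.04  0.67  1.24 -0.    1.24  0.48]
120.5 [153.0998558  329.71578083]
129.5 [152.69162688 312.60866356]
145.5 [151.95862195 281.89158116]
154.5 [151.54216448 264.43964108]
```

View pics/k4.png

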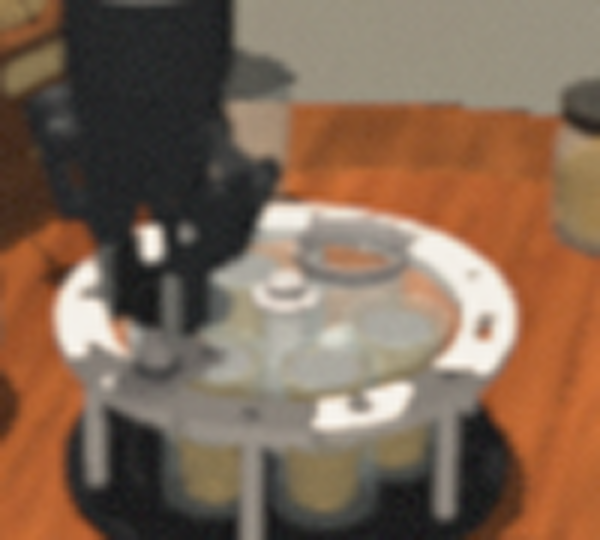

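It is still unclear whether the pin dropped, because the black knob is hidden between the fingers. I'll test by sweeping along the tangent and watching the force.

Emit:
carry_out(
  deltas=[
    [0.3,0,1,0,0,0,0],
    [0.3,0,2,0,0,0,0],
    [0.3,0,3,0,0,0,0],
    [0.3,0,4,0,0,0,0],
    [0.3,0,5,0,0,0,0],
  ],
)

```text
time_s: 8.52
eef_pos: [633.7, 139.6, 124.9]
ee_rot: [0.38, 0.596, 0.38, -0.596]
force: [-1.1, 2.0, -2.0]
grip_width: 0.351
```

Emit:
carry_out(
  deltas=[
    [0.3,0,-2,0,0,0,0],
    [0.3,0,-4,0,0,0,0],
    [0.3,0,-6,0,0,0,0],
    [0.3,0,-8,0,0,0,0],
    [0.3,0,-10,0,0,0,0],
  ],
)

```text
time_s: 9.15
eef_pos: [626.8, 142.7, 125.5]
ee_rot: [0.382, 0.598, 0.378, -0.595]
force: [17.7, -4.8, -5.3]
grip_width: 0.351
```

Emit:
carry_out(
  deltas=[
    [0.3,0,3,0,0,0,0],
    [0.3,0,6,0,0,0,0],
    [0.3,0,9,0,0,0,0],
    [0.3,0,11,0,0,0,0],
    [0.3,0,11,0,0,0,0],
  ],
)

```text
time_s: 9.78
eef_pos: [634.5, 139.3, 125.0]
ee_rot: [-0.38, -0.596, -0.38, 0.596]
force: [-0.5, 0.9, -0.2]
grip_width: 0.351
```

Emit:
carry_out(
  deltas=[
    [0.2,0,-2,0,0,0,0],
    [0.2,-10,-4,0,0,0,0],
    [0.2,-25,-6,0,0,0,0],
    [0.2,-45,-6,0,0,0,0],
    [0.2,-65,-6,0,0,0,0],
  ],
)

```text
time_s: 10.4
eef_pos: [629.2, 141.7, 192.0]
ee_rot: [0.38, 0.597, 0.38, -0.596]
force: [-0.1, 0.2, -0.6]
grip_width: 0.403
```

```bash
python3 - <<'E'
from pl import *
st(); json.dump([629.1,141.6,190.,-25.],open("cmd.json","w"))
im=viewer.capture("side"); t=viewer.capture("top")
o=np.zeros((540,800,3),np.uint8)
o[:,:395]=cv2.resize(im[140:230,275:375],(600,540),interpolation=cv2.INTER_CUBIC)[:,:395]
o[:400,400:]=cv2.resize(t[160:260,300:400],(400,400),interpolation=cv2.INTER_CUBIC)
cv2.imwrite("pics/k5.png",o[:,:,::-1])
E
```

```text
t 10.4 p [629.2 141.7 192. ] yaw -25.0 ax [ 0.001  0.    -1.   ] F [-0.1  0.2 -0.6] w 34.3 q [ 0.04  0.61  1.15 -0.    1.38  0.48]
```

View pics/k5.png

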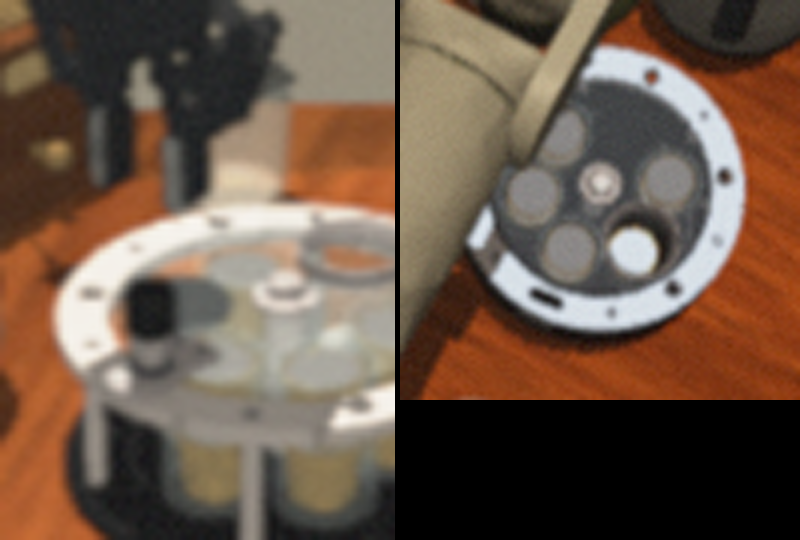

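The knob now stands visible at (150,308) in the side crop and looks low. I'll compare it numerically with the parked (home) knob in the first picture.

```bash
python3 - <<'E'
from h import *
import cv2
def knob(im,p):
    u,v=pix("side",p); u0,v0=int(u)-9,int(v)-14
    g=cv2.cvtColor(im[v0:v0+28,u0:u0+18],cv2.COLOR_RGB2GRAY)
    m=(g<50).astype(np.uint8); n,l,s,c=cv2.connectedComponentsWithStats(m)
    k=min(range(1,n),key=lambda i:np.hypot(c[i][0]-9,c[i][1]-14) if s[i][4]>20 else 99)
    b=s[k]; cu,cv_=c[k]+[u0,v0]
    # subpixel vertical edges on centre columns
    col=g[:,int(c[k][0])-1:int(c[k][0])+2].mean(1)
    print("pred",np.round([u,v],1),"cen",np.round([cu,cv_],2),"box",b, "off",np.round([cu-u,cv_-v],2)); print(np.round(col).astype(int))
knob(cv2.imread("pics/side0.png")[:,:,::-1],[490.9,41,133])
im=viewer.capture("side"); cv2.imwrite("pics/side5.png",im[:,:,::-1])
knob(im,[629.1,141.6,133])
for d in(0,3.5): 
  a=np.radians(64.85)-d/97; print(d,pix("side",[587.9+97*np.cos(a),53.8+97*np.sin(a),133]),pix("side",[587.9+97*np.cos(a),53.8+97*np.sin(a),142]))
E
```

```text
pred [356.9 180.1] cen [356.17 181.15] box [ 6 11  7  9 52] off [-0.72  1.01]
[102 102 106 111 110 109 109 110 106  91  62  44  41  39  34  28  27  28
  26  35  69 106 117 111  87  69  90 119]
pred [300.4 191. ] cen [299.93 190.98] box [ 5 11  8  9 60] off [-0.49 -0.  ]
[110 160 223 240 238 231 233 213 182 142  83  34  27  30  28  29  30  29
  26  30  62 107 123 121 109  78  73  95]
0 [300.41316678 190.98679762] [300.3444163  188.10709362]
3.5 [299.47178354 190.58094889] [299.39975402 187.70412064]
```

The comparison leans towards home but isn't conclusive. I'll touch the knob's top with shut fingers: 145.5 mm means home, 154.5 mm means riding on the ring.

Emit:
carry_out(
  deltas=[
    [1,5,0,0,0,0,0],
    [1,10,0,0,0,0,0],
    [1,15,0,0,0,0,0],
    [1,20,0,0,0,0,0],
    [1,25,0,0,0,0,0],
  ],
)

```text
time_s: 11.18
eef_pos: [629.1, 141.6, 164.5]
ee_rot: [-0.38, -0.596, -0.38, 0.596]
force: [-0.1, 0.3, -0.7]
grip_width: 0.002
```

Emit:
carry_out(
  deltas=[
    [1,5,0,0,0,0,0],
    [1,9,0,0,0,0,0],
    [1,11,0,0,0,0,0],
    [1,13,0,0,0,0,0],
    [1,13,0,0,0,0,0],
  ],
)

```text
time_s: 11.8
eef_pos: [629.0, 141.6, 151.9]
ee_rot: [-0.38, -0.596, -0.38, 0.596]
force: [-0.6, 0.2, -0.9]
grip_width: -0.0
```

Emit:
carry_out(
  deltas=[
    [1,1,0,0,0,0,0],
    [1,2,0,0,0,0,0],
    [1,3,0,0,0,0,0],
    [1,4,0,0,0,0,0],
    [1,4.5,0,0,0,0,0],
  ],
)

```text
time_s: 12.42
eef_pos: [629.1, 141.6, 147.4]
ee_rot: [-0.38, -0.596, -0.38, 0.596]
force: [-0.1, -0.2, -0.0]
grip_width: 0.0
```

Emit:
carry_out(
  deltas=[
    [1,0.5,0,0,0,0,0],
    [1,1,0,0,0,0,0],
    [1,2,0,0,0,0,0],
    [1,3,0,0,0,0,0],
    [1,3,0,0,0,0,0],
  ],
)

```text
time_s: 13.05
eef_pos: [629.2, 141.6, 145.5]
ee_rot: [0.38, 0.597, 0.38, -0.596]
force: [-1.9, -1.1, 5.7]
grip_width: 0.0
```

Contact came at 145.5 mm, so the pin is fully home in the hole. Now for the capsule, with the jaws along y because that is where the calibration is uncertain.

```bash
python3 - <<'E'
from pl import *
for n,u,v,z in(("pink",255+158/5.6,165+92/5.6,36),("spice",275,145,105),("apple",232,154,60)): print(n,onz("top",u,v,z))
json.dump([629.1,141.6,144.5,-25.],open("cmd.json","w"))
w=line(-0.4,[629.1,141.6,200,-25],3)
w=[(1,*w[0][1:]),(1,*w[1][1:]),(-1,*w[2][1:])]
a=np.array([629.1,141.6,200,-25.]);b=np.array([479,276.5,110,-90.])
w+=[(-1,*(a+(b-a)*k/7)) for k in range(1,8)]
plan(w)
E
```

```text
pink [561.91874762 278.74512426  36.        ]
spice [637.35255136 348.72987806 105.        ]
apple [552.12877705 464.64772851  60.        ]
[[1, -18.5, 0.0, 0.0, -0.0, 0, 0], [1, -37.0, 0.0, 0.0, -0.0, 0, 0], [-1, -55.5, 0.0, 0.0, -0.0, 0, 0], [-1, -42.6, -27.6, -8.4, 9.3, 0, 0], [-1, -29.8, -55.2, -16.8, 18.6, 0, 0]]
[[-1, 12.9, -28.8, 0.8, 9.3, 0, 0], [-1, 25.7, -57.6, 1.6, 18.5, 0, 0], [-1, 38.6, -86.4, 2.5, 27.8, 0, 0], [-1, 51.4, -115.2, 3.3, 37.1, 0, 0], [-1, 64.3, -144.1, 4.1, 46.4, 0, 0]]
cmd [479.  276.6 110.  -90. ]
```

Emit:
carry_out(
  deltas=[
    [1,-18.5,0,0,0,0,0],
    [1,-37,0,0,0,0,0],
    [-1,-55.5,0,0,0,0,0],
    [-1,-42.6,-27.6,-8.4,9.3,0,0],
    [-1,-29.8,-55.2,-16.8,18.6,0,0],
  ],
)

```text
time_s: 13.68
eef_pos: [585.6, 180.5, 174.0]
ee_rot: [0.277, 0.651, 0.277, -0.651]
force: [0.5, 0.7, 0.9]
grip_width: 0.637
```

Emit:
carry_out(
  deltas=[
    [-1,12.9,-28.8,0.8,9.3,0,0],
    [-1,25.7,-57.6,1.6,18.5,0,0],
    [-1,38.6,-86.4,2.5,27.8,0,0],
    [-1,51.4,-115.2,3.3,37.1,0,0],
    [-1,64.3,-144.1,4.1,46.4,0,0],
  ],
)

```text
time_s: 14.3
eef_pos: [478.2, 277.1, 109.6]
ee_rot: [-0.002, 0.707, -0.002, -0.707]
force: [1.2, 0.8, -1.0]
grip_width: 1.002
```

```bash
python3 - <<'E'
from pl import *
st()
im=viewer.capture("side"); t=viewer.capture("top")
cv2.imwrite("pics/top6.png",t[:,:,::-1])
o=np.zeros((480,800,3),np.uint8)
o[:,:480]=cv2.resize(im[180:300,290:410],(480,480),interpolation=cv2.INTER_CUBIC)
o[:320,480:]=cv2.resize(t[165:265,300:400],(320,320),interpolation=cv2.INTER_CUBIC)
cv2.imwrite("pics/k6.png",o[:,:,::-1])
print((pix("side",[479,276.5,110])-[290,180])*4)
E
```

```text
t 14.3 p [478.2 277.1 109.6] yaw -90.3 ax [ 0.  0. -1.] F [ 1.2  0.8 -1. ] w 85.1 q [ 0.31  0.5   1.57 -0.    1.08  1.89]
[215.13032387 210.17573144]
```

View pics/k6.png

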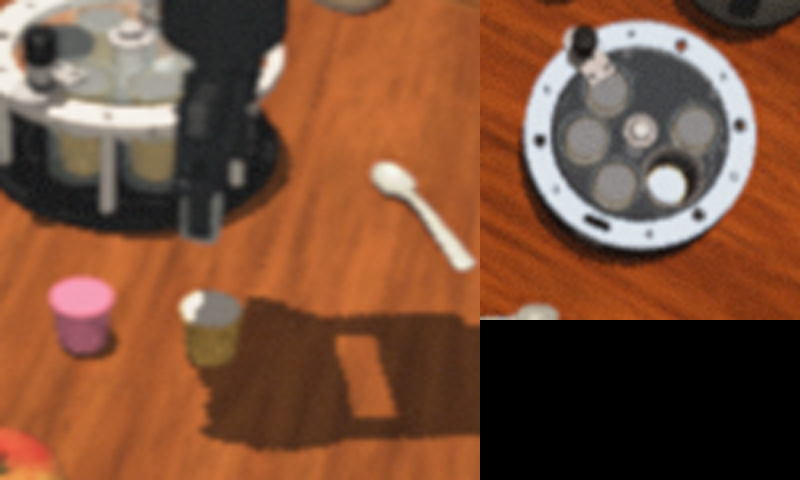

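The disc is locked with the port over the tube holding the low lid (top crop (668,183)). The capsule is at (211,325) in the side crop, untouched. Descending and gripping it at the rim.

Emit:
carry_out(
  deltas=[
    [-0.6,20,0,0,0,0,0],
    [-0.6,40,0,0,0,0,0],
    [-0.6,60,0,0,0,0,0],
    [-0.6,80,0,0,0,0,0],
    [-0.6,88,0,0,0,0,0],
  ],
  newtons=20,
)

```text
time_s: 15.02
eef_pos: [479.2, 276.0, 21.3]
ee_rot: [-0.001, -0.707, -0.0, 0.707]
force: [-0.3, -0.2, -0.9]
grip_width: 0.802
```

Emit:
carry_out(
  deltas=[
    [1,0,0,0,0,0,0],
    [1,0,0,0,0,0,0],
    [1,0,0,0,0,0,0],
    [1,0,0,0,0,0,0],
    [1,0,0,0,0,0,0],
  ],
)

```text
time_s: 15.65
eef_pos: [479.5, 276.6, 22.7]
ee_rot: [0.0, 0.708, 0.0, -0.707]
force: [0.3, -0.8, 6.2]
grip_width: 0.447
```

Emit:
carry_out(
  deltas=[
    [1,-10,0,0,0,0,0],
    [1,-30,0,0,0,0,0],
    [1,-60,0,0,0,0,0],
    [1,-100,0,0,0,0,0],
    [1,-130,0,0,0,0,0],
  ],
)

```text
time_s: 16.27
eef_pos: [478.9, 276.6, 154.1]
ee_rot: [0.0, 0.707, 0.0, -0.707]
force: [0.4, -0.1, -0.1]
grip_width: 0.446
```

```bash
python3 - <<'E'
from pl import *
st()
im=viewer.capture("side"); cv2.imwrite("pics/side7.png",im[:,:,::-1])
crop(im,300,140,90,90,6,"pics/k7.png")
json.dump([479,276.6,152,-90],open("cmd.json","w"))
print((pix("side",[479,276.6,152])-[300,140])*6,(pix("side",[479,276.6,130])-[300,140])*6)
plan(line(1,[565,4.9,150,-90],10))
E
```

```text
t 16.27 p [478.9 276.6 154.1] yaw -90.0 ax [ 0.001  0.    -1.   ] F [ 0.4 -0.1 -0.1] w 38.0 q [0.31 0.44 1.52 0.   1.18 1.88]
[265.40762627 468.99918939] [263.94775624 514.66015518]
[[1, 0.2, 27.2, -8.6, -0.0, 0, 0], [1, 0.4, 54.3, -17.2, -0.0, 0, 0], [1, 0.6, 81.5, -25.8, -0.0, 0, 0], [1, 0.8, 108.7, -34.4, -0.0, 0, 0], [1, 1.0, 135.9, -43.0, -0.0, 0, 0]]
[[1, 0.2, 27.1, -8.6, -0.0, 0, 0], [1, 0.4, 54.3, -17.2, -0.0, 0, 0], [1, 0.6, 81.5, -25.8, -0.0, 0, 0], [1, 0.8, 108.6, -34.4, -0.0, 0, 0], [1, 1.0, 135.8, -43.0, -0.0, 0, 0]]
cmd [565.    4.9 150.  -90. ]
```

View pics/k7.png

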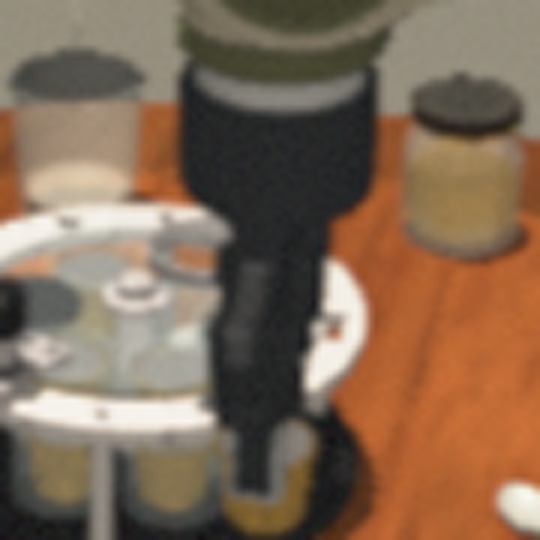

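The capsule is held (width 38 reads like 40 mm) and hangs upright. It sits a few mm to −x of the finger centre in the crop (270 against 252), so I'll aim the TCP 3 mm further in +x at the port.

Emit:
carry_out(
  deltas=[
    [1,0,27,-9,0,0,0],
    [1,0,54,-18,0,0,0],
    [1,1,81,-27,0,0,0],
    [1,1,109,-36,0,0,0],
    [1,1,136,-45,0,0,0],
  ],
)

```text
time_s: 16.95
eef_pos: [524.0, 139.6, 151.2]
ee_rot: [-0.0, -0.707, -0.0, 0.707]
force: [-0.6, 0.3, -0.1]
grip_width: 0.443
```

Emit:
carry_out(
  deltas=[
    [1,0,27,-9,0,0,0],
    [1,0,54,-18,0,0,0],
    [1,1,81,-26,0,0,0],
    [1,1,109,-35,0,0,0],
    [1,1,135.7,-44,0,0,0],
  ],
)

```text
time_s: 17.58
eef_pos: [568.1, 4.0, 150.2]
ee_rot: [-0.0, -0.707, -0.0, 0.707]
force: [-0.6, -0.5, -0.1]
grip_width: 0.445
```

```bash
python3 - <<'E'
from pl import *
st()
im=viewer.capture("side")
def brass(im,box):
    x,y,w,h=box; hsv=cv2.cvtColor(im[y:y+h,x:x+w],cv2.COLOR_RGB2HSV); m=cv2.inRange(hsv,(18,110,70),(32,255,255))
    n,l,s,c=cv2.connectedComponentsWithStats(m); 
    return [(s[i]+[x,y,0,0,0],np.round(c[i]+[x,y],1)) for i in range(1,n) if s[i][4]>8]
for p in([568,4.9,150],[565,4.9,106]): print(pix("side",p))
u,v=pix("side",[568,4.9,140]).astype(int)
print(brass(im,(u-12,v-10,26,26)))
o=cv2.imread("pics/side7.png")[:,:,::-1]; print("held",pix("side",[479,276.6,130]),brass(o,(330,205,30,35)))
o=cv2.imread("pics/side0.png")[:,:,::-1]; print("table",pix("side",[479,276.6,5]),brass(o,(330,255,30,25)))
crop(im,270,110,100,90,6,"pics/k8.png")
E
```

```text
t 17.57 p [568.1   4.  150.2] yaw -90.0 ax [-0.  0. -1.] F [-0.6 -0.5 -0.1] w 37.8 q [-0.2   0.48  1.48  0.    1.19  1.37]
[333.44640944 166.34519374]
[334.20443936 179.7533858 ]
[(array([329, 166,  10,   9,  40]), array([334.1, 171.1]))]
held [343.99129271 225.77669253] [(array([338, 216,  14,  13,  78]), array([345.3, 224.1]))]
table [342.69495679 266.32273351] [(array([337, 261,  12,  10,  88]), array([342.1, 265.8]))]
```

View pics/k8.png

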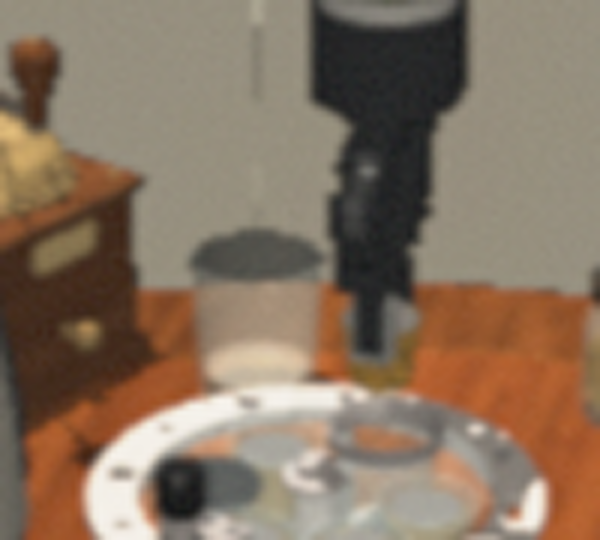

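The held capsule sits at column about 380 over the port collar at (385,432), so I'll shift 2 mm toward −x. Lowering until the foot is inside the tube mouth, then releasing.

Emit:
carry_out(
  deltas=[
    [1,8,0,1,0,0,0],
    [1,18,0,2,0,0,0],
    [1,28,0,2,0,0,0],
    [1,37,0,2,0,0,0],
    [1,40,0,2,0,0,0],
  ],
)

```text
time_s: 18.25
eef_pos: [565.8, 5.1, 109.2]
ee_rot: [-0.0, -0.707, -0.0, 0.707]
force: [0.2, 0.6, 0.4]
grip_width: 0.444
```

Emit:
carry_out(
  deltas=[
    [1,0,0,0,0,0,0],
    [1,0,0,0,0,0,0],
    [-0.3,0,0,0,0,0,0],
    [-0.3,0,0,0,0,0,0],
    [-0.3,0,0,0,0,0,0],
  ],
)

```text
time_s: 18.88
eef_pos: [566.1, 4.8, 110.1]
ee_rot: [0.0, 0.707, 0.0, -0.707]
force: [-0.1, -0.5, 0.2]
grip_width: 0.652
```

Emit:
carry_out(
  deltas=[
    [-0.3,-15,0,0,0,0,0],
    [-0.3,-40,0,0,0,0,0],
    [-0.3,-80,0,0,0,0,0],
    [-0.3,-110,0,20,0,0,0],
    [-0.3,-130,0,60,0,0,0],
  ],
)

```text
time_s: 19.5
eef_pos: [506.1, 4.7, 242.3]
ee_rot: [0.0, 0.708, -0.0, -0.706]
force: [0.6, -1.3, -0.4]
grip_width: 0.648
```

Emit:
carry_out(
  deltas=[
    [-0.3,0,50,40,0,0,0],
    [-0.3,0,100,80,0,0,0],
    [-0.3,0,150,110,0,0,0],
    [-0.3,0,200,120,0,0,0],
    [-0.3,0,230,120,0,0,0],
  ],
)

```text
time_s: 20.12
eef_pos: [385.3, -227.4, 241.3]
ee_rot: [-0.0, 0.708, -0.001, -0.707]
force: [0.8, 0.8, -0.2]
grip_width: 0.652
```

```bash
python3 - <<'E'
from pl import *
st()
im=viewer.capture("side"); t=viewer.capture("top")
o=np.zeros((540,800,3),np.uint8)
o[:500,:400]=cv2.resize(im[145:245,280:360],(400,500),interpolation=cv2.INTER_CUBIC)
o[:400,400:]=cv2.resize(t[168:248,310:390],(400,400),interpolation=cv2.INTER_CUBIC)
cv2.imwrite("pics/k9.png",o[:,:,::-1])
# bright lid in the port
u,v=pix("top",[565,4.9,86]); x0,y0=int(u)-14,int(v)-14
g=cv2.cvtColor(t[y0:y0+28,x0:x0+28],cv2.COLOR_RGB2GRAY); m=(g>185).astype(np.uint8); n,l,s,c=cv2.connectedComponentsWithStats(m)
for i in range(1,n):
    if s[i][4]>10: print(s[i],c[i]+[x0,y0],onz("top",*(c[i]+[x0,y0]),86))
q=cv2.imread("pics/top6.png",0)[y0:y0+28,x0:x0+28]; n,l,s,c=cv2.connectedComponentsWithStats((q>185).astype(np.uint8))
for i in range(1,n):
    if s[i][4]>10: print("before",s[i],c[i]+[x0,y0],onz("top",*(c[i]+[x0,y0]),50))
E
```

```text
t 20.12 p [ 385.3 -227.4  241.3] yaw -90.1 ax [ 0.001 -0.002 -1.   ] F [ 0.8  0.8 -0.2] w 55.4 q [-0.8   0.13  1.7  -0.    1.31  0.78]
[ 10  10  12  12 108] [359.37962963 220.15740741] [565.85248866   2.20337777  86.        ]
[24 21  4  7 14] [370.21428571 228.78571429] [559.2154518  -39.64257192  86.        ]
before [ 9 13 11 10 90] [358.06666667 222.36666667] [564.58538914   2.63969019  50.        ]
before [24 21  4  7 14] [370.21428571 228.78571429] [566.04530144 -40.40458245  50.        ]
```

The viewer's limit is reached, so I rely on numbers. A larger, rounder lid now sits at the z 86 height, at (566, 2), which matches the old lid's position. One last numeric check of the knob, then I'll hand in.

```bash
python3 - <<'E'
from pl import *
from rig import order
im=viewer.capture("side"); a=cv2.cvtColor(im,cv2.COLOR_RGB2GRAY); b=cv2.imread("pics/side5.png",0)
d=lambda g:[np.round(c,1) for c in [cv2.connectedComponentsWithStats((g[183:200,292:309]<50).astype(np.uint8))[3][1]]]
print("knob now/then",d(a),d(b))
st(); print(order.finish_job())
E
```

```text
knob now/then [array([8. , 8.2])] [array([7.9, 8. ])]
t 20.27 p [ 386.  -226.   240.7] yaw -90.1 ax [ 0.001 -0.    -1.   ] F [-0.6  0.2 -1. ] w 55.4 q [-0.79  0.13  1.7   0.    1.31  0.78]
the job is handed in; nothing more can be done
None
```

I turned the disc −120° to the low tube, locked it with the pin, dropped the loose capsule narrow end first through the port, and handed the job in at 20.3 s. No verdict is reported.

**Pin and disc:**
- Touching the knob's top with shut fingers gave contact at 145.5 mm, so the pin is fully home. The knob stands in the same place in the last image.
- The top view showed the low tube's bright lid in the port before the capsule went in.

**Capsule:** Afterwards the lid in the port was larger and round. Its position fits a lid at 86 mm height, about 1.3 mm sideways from the lid below. This is from pixel measurements only: the viewer's picture limit was reached, so I did not see the final state.

**Checks that disagreed:**
- **Axis position:** the top camera put the carousel axis about 4 mm off in y. Side forces of about 17 N while turning showed it, and I corrected for it.
- **Locking sweep:** the sideways sweep met 18 N one way and almost nothing the other, so I relied on the touch test instead.

I did not re-measure the bystanders, but no contact with them showed in the forces.

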